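# Clamp the jeweller's bench pin with short strokes of the socket key

### The arm

A 6-joint arm with a two-finger parallel gripper is mounted at the origin on the work surface. World frame = base frame: x ahead of the robot, y to its left, z up, the work surface at z = 0. Lengths are in m, angles in rad, forces in N, time in s.
With the tool pointing down it reaches from about 0.4 to 0.825 m from the base axis. Payload 7 kg.
Tool frame: the origin (TCP) lies between the finger pads; the fingertips stand 17 mm ahead of it and the grasp point (between the pads) lies 2 mm behind it; z points along the fingers, y is the line along which they close (so a half turn about z gives the same grasp; the last joint's range is limited). The gripper opens to 88 mm and grips with 3 to 60 N. Pads are 19 mm wide; open, the fingers measure 130 mm over their backs; the gripper's body (78 mm by 193 mm) begins 47 mm behind the grasp point.
Start: joints at [-0.973, 0.359, 0.012, 0, -1.224, -0.288], TCP at [0.206, -0.643, 0.244] pointing down, gripper open.
Joint ranges: [-3.07, 3.07], [-1.43, 2.12], [-1.02, 1.25], [-3.03, 1.67], [-3.05, -0], [-3.03, 3.03]. Speed limits (rad/s): [2.39, 2.39, 3.01, 3.14, 3.14, 3.14].

### API

Orientations are given as a 3x3 rotation matrix whose columns are the frame's x, y, z axes.
In Python, from bench import robot, optics gives the robot as it stands.
- The arm moves only by the shell command python3 -m jog 'ROWS' [OPENING] [FORCE]. ROWS is a JSON object of lists of equal length, an entry for each row: "offset": the shift along the tool's x, y, z in m, a list of three; "turn": the turn about the tool's z in rad. In form: {"offset": [[tx, ty, tz], ...], "turn": [turn, ...]}. A call has 1 to 5 rows; each row is the pose to reach, as a shift and turn from the pose commanded when the call began, along the tool's axes at that moment; what a row does not reach only later rows make up. A row lasts 1/8 s, in which the tool goes at most 62.5 mm and 10.7 degrees, less where a joint would pass 70% of its speed; a pose out of reach is approached as far as the arm can. A call with a gripper value outside its range is refused whole. OPENING is the finger opening in m, from 0 to 0.0876, set as the call begins (- or left out, the last holds). The fingers move at their own pace and stop on an object; FORCE is the grip in N (left out, the last holds). Time passes only in rows, so rows that repeat a pose let the fingers close. It gives the time, the measured TCP pose, the force, the opening and the grip force at its end, in the units of the state.
- robot.sense(): the state, without advancing time (a new reading comes with each control period).
- optics.camera(name): name is "side" or "top" or "wrist"; returns the picture (400x640x3 uint8, red, green, blue); there is no depth.
- optics.camera_params(name): a dict with "camera_matrix" (3x3 intrinsics, pixels), "rvec" (rotation vector, rad) and "tvec" (3), from world to camera coordinates, as OpenCV has them. Camera axes: x right, y down, z forward; pixel columns grow to the right and rows downward; lengths in m; the calibration is good to about 2 mm. A picture is of the moment at which its call begins: read the wrist's pose just before it. camera_params takes no time and is no camera call; for the wrist camera it gives the pose at the moment of the call.
- robot.hand_in(): hands the job in; it is judged then, once.
The state is a dict: "time_s": time; "joint_positions": joint angles; "dq": joint speeds; "joint_efforts": joint torques, N m; "tool_pos": TCP position; "eef_rot": TCP orientation; "wrist_force": force on the tool from outside, world axes, zero at the start; "wrist_torque": the same for the moment, N m; "grip_width": finger opening in m; "grip_force": force on a finger pad.
Only numpy, scipy, OpenCV 4.12 (cv2) and the standard library are available. Lean on these libraries where they do the work, as an engineer would, in place of code of your own. Each camera call takes 0.05 s, during which the arm holds its last target. There are 200 camera calls.

### The job

Take the red-headed socket key from its stand and use it on the brass screw of the bench-pin clamp: tighten clockwise in short back-and-forth swings, refitting the key each time because its side bar cannot pass the blue guards, until the wooden bench pin is held firmly but not crushed. Do not force the bar against the guards and leave the pin where it lies. Then stand the key upright on its stand again, over the little post, and let go.

Things in the scene. Friction and masses are not known exactly. Their poses are not given: they have to be found in the camera images.
- key_grip (a point): Centre of the red grip head, 40 (along key x) x 18 (along key y) x 36 mm high, on top of the upright loose steel socket key (98 mm high, about 250 g). Take it across the 18 mm. The head spans 62 to 98 mm above the key's lower rim, a 16 mm round shank below it. z points up along the key's axis.
- key_mouth (a point): Centre of the key's lower rim, the mouth of its six-sided socket, on the key's axis, 80 mm below key_grip, same axes. Socket: 25.5 mm across flats inside, 18 mm deep, 36 to 41 mm wide outside; a corner of its inner hexagon lies in the key's +x direction.
- key_ball (a point): Centre of the 16 mm red ball at the end of the key's fixed side bar (10 mm thick), which points in the key's +x direction, 38 mm above the lower rim; the ball's centre is 70 mm from the key's axis.
- screw_head (a point): Centre of the top of the brass hexagon screw head, 24 mm across flats, 14 mm high, its top 6 mm chamfered by 5 mm. x points to one of its six corners, so the key fits when its x differs from this x by a multiple of 60 degrees (about 6 degrees of play either way). z up. Clockwise seen from above tightens; the screw stays where it is left and does not rise or sink.
- screw_flange (a point): Centre of the top of the brass flange, 38 mm wide, under the hexagon, 66 mm above the table; it turns with it, and a fully seated key's rim rests on it. Turning takes 0.32 N m while running free; once the sprung foot bites, it climbs by 0.25 N m per radian: 0.10 above free running is just firm, 0.17 is right, 0.25 too tight. Read at rest between small strokes, friction is mostly gone and only about 3/4 of this rise shows.
- mount: The clamp, fixed: grey base plate 130 (x) x 120 (y) x 10 mm with a steel bridge along y, its top 62 mm up. Origin under the centre of the base, straight below the screw's axis; the bench pin sticks out on the -x side; z up. It carries the screw and the foot.
- guard: Fixed blue guards round the screw, 117 mm high; origin and axes as the mount's. Two posts, 18 (x) x 12 mm, at x -18, y +50 and -50 mm; one, 12 x 14 mm, at x +45, y 0. A seated key's side bar lies 104 mm above the table; its widest free swing, over the bench pin, reaches 50 degrees either side of the mount's -x before it meets a post.
- pin: Wooden bench pin, a loose board 139 x 62 x 13 mm, slotted at its free end, lying in the clamp with its tail under the foot. Origin on its underside, 69 mm from the slotted end. The height at which it lies and the gap under the foot differ from case to case by some millimetres.
- stand: Fixed round wooden key stand, 72 mm wide and 12 mm high, origin under its centre, with a steel post in the middle, 18 mm thick, tapering at its top, 24 mm above the table. The key stands upright on the wood with its socket over the post.
Things that resemble listed ones, but are neither listed nor needed, are in the scene too. What is shaped like the part that bears key_grip but purple is not meant. Leave any green look-alike of the stand alone.

How it is judged:
On the way, in this order (a step that is already met when the one before it is completed fails the run):
1. the key is seated on the screw head (horizontal distance between key_mouth and screw_head below 0.003 m and z of key_mouth in the frame of screw_head below -0.009 m), for 0.1 s.
2. the pin is clamped with 40 to 100 N (contact force between mount and pin between 40 and 100 N), for 0.2 s.
At the end, for the whole second after the job is handed in: The bench pin is clamped with 40 to 100 N and lies within 10 mm of where it was; the key stands upright (within 0.1 rad) on its stand, rim down on the wood (within 3 mm) and centred over the post within 8 mm, released (all of step 2 and distance of pin from where it was at the start of the episode below 0.01 m and horizontal distance between key_mouth and stand below 0.008 m and z of key_mouth in the frame of stand below 0.015 m and angle between key_mouth's own z axis and vertical below 0.1 rad and contact force between the fingers and key below 0.1 N); the robot touches nothing.
It fails at once if the pin is crushed (more than 115 N) (contact force between mount and pin above 115 N).
It fails at once if the key is forced against the guards (more than 20 N) (contact force between key and guard above 20 N).
It fails at once if the pin is pushed out of place (distance of pin from where it was at the start of the episode above 0.015 m).
It also fails if it takes over 72 s, if anything falls off the work surface, if the arm or the gripper's body presses on something with over 40 N, if the wrist force passes 120 N, or if a joint passes its speed limit or range.

## Working session

There is one attempt and no reset: what is moved stays moved. The work goes in short steps, Python scripts to look and compute and a shell command to move; the robot and the scene stay as the last step left them, time stands still between calls to the robot, and variables do not carry over. Pictures are saved under pics/ and viewed, at most 10 in all, crops included, and the job is handed in when it is done.

```bash
mkdir -p pics; ls; python3 - <<'E'
from bench import robot, optics
import cv2, numpy as np
s=robot.sense(); print({k:np.round(v,3).tolist() for k,v in s.items()})
for n in ["top","side","wrist"]:
    im=optics.camera(n); cv2.imwrite(f"pics/{n}0.png",im[:,:,::-1])
    p=optics.camera_params(n); print(n,{k:np.round(v,3).tolist() for k,v in p.items()})
a=cv2.imread("pics/top0.png");b=cv2.imread("pics/side0.png")
c=np.vstack([a,b]); cv2.imwrite("pics/both0.png",cv2.resize(c,(480,600)))
E
```

```text
pics
{'time_s': 0.0, 'joint_positions': [-0.973, 0.359, 0.011, -0.0, -1.224, -0.288], 'dq': [0.001, -0.001, -0.001, -0.001, 0.002, -0.001], 'joint_efforts': [-0.0, -58.271, 29.306, 6.997, 0.007, -0.0], 'tool_pos': [0.206, -0.642, 0.243], 'eef_rot': [[-0.952, -0.305, -0.001], [-0.305, 0.952, 0.002], [0.0, 0.002, -1.0]], 'wrist_force': [0.112, -0.09, 0.249], 'wrist_torque': [-0.022, -0.012, -0.02], 'grip_force': 0.0, 'grip_width': 0.088}
top {'camera_matrix': [[441.554, 0.0, 317.604], [0.0, 441.554, 197.828], [0.0, 0.0, 1.0]], 'rvec': [2.139, -2.074, 0.22], 'tvec': [-0.033, 0.481, 0.81]}
side {'camera_matrix': [[369.637, 0.0, 319.587], [0.0, 369.637, 196.681], [0.0, 0.0, 1.0]], 'rvec': [0.441, -2.632, 1.392], 'tvec': [0.466, 0.177, 0.613]}
wrist {'camera_matrix': [[310.122, 0.0, 315.399], [0.0, 310.122, 200.084], [0.0, 0.0, 1.0]], 'rvec': [-1.73, -2.369, -0.378], 'tvec': [0.674, -0.039, 0.393]}
```

View pics/top0.png

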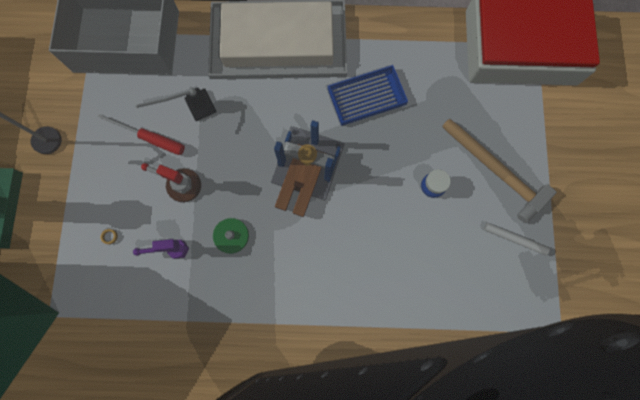

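View pics/side0.png

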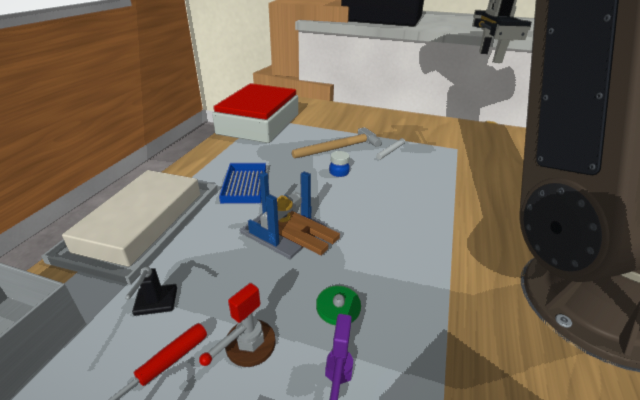

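The top view shows the red key upright on the brown stand at (183,185) with its ball at (144,167). The look-alikes are the red screwdriver at (160,141), the purple key lying at (165,248) and the green stand at (231,236). The clamp's screw is at (308,153), with the pin pointing down in the image. In the side view the red head is at (245,302), the ball at (206,359), the brown stand at (250,345) and the brass screw at (286,207). The upright red-headed key on the brown stand is the one that fits the description, because the screwdriver has no socket or bar and lies flat.

```bash
cat > h.py <<'E'
import cv2, numpy as np
def cam(p):
    R=cv2.Rodrigues(np.array(p["rvec"],float))[0]; t=np.array(p["tvec"],float).ravel(); return np.array(p["camera_matrix"]),R,t
def ray(p,uv):
    K,R,t=cam(p); d=R.T@np.linalg.solve(K,[uv[0],uv[1],1.]); return -R.T@t,d/np.linalg.norm(d)
def plane(p,uv,z):
    o,d=ray(p,uv); return o+d*(z-o[2])/d[2]
def tri(obs):
    A=np.zeros((3,3));b=np.zeros(3);L=[]
    for p,uv in obs:
        o,d=ray(p,uv);M=np.eye(3)-np.outer(d,d);A+=M;b+=M@o;L.append((o,d))
    x=np.linalg.solve(A,b); e=[np.linalg.norm((np.eye(3)-np.outer(d,d))@(x-o)) for o,d in L]
    return x,max(e)
def proj(p,X):
    K,R,t=cam(p); q=K@(R@np.array(X,float)+t); return q[:2]/q[2]
def blobs(im,lo,hi,amin=15):  # im BGR
    h=cv2.cvtColor(im,cv2.COLOR_BGR2HSV); m=cv2.inRange(h,np.array(lo),np.array(hi))
    if lo[0]==0 and hi[0]<=8: m|=cv2.inRange(h,np.array([174,lo[1],lo[2]]),np.array([180,hi[1],hi[2]]))
    n,l,s,c=cv2.connectedComponentsWithStats(m)
    return [(c[i].round(1).tolist(),s[i].tolist()) for i in range(1,n) if s[i][4]>=amin],l,m
E
python3 - <<'E'
from h import *
from bench import optics
for n in ["top","side"]:
    im=cv2.imread(f"pics/{n}0.png")
    for nm,lo,hi in [("red",(0,150,60),(6,255,255)),("brass",(15,110,60),(30,255,255)),("brown",(4,90,30),(13,220,140)),("blue",(100,130,40),(120,255,255))]:
        print(n,nm,[b for b in blobs(im,lo,hi)[0] if b[1][4]<4000])
a=cv2.imread("pics/top0.png")[120:270,90:350]; b=cv2.imread("pics/side0.png")[150:380,130:360]
a=cv2.resize(a,None,fx=3,fy=3,interpolation=2)[:, :780]; cv2.imwrite("pics/topc.png",a)
cv2.imwrite("pics/sidec.png",cv2.resize(b,None,fx=2.5,fy=2.5,interpolation=2))
E
```

```text
top red [([158.6, 141.0], [138, 130, 42, 24, 350]), ([166.5, 172.1], [157, 166, 20, 13, 148])]
top brass [([306.9, 149.3], [300, 145, 14, 13, 79]), ([306.3, 161.0], [300, 159, 13, 6, 41]), ([108.0, 236.3], [101, 230, 15, 14, 68])]
top brown [([596.0, 31.3], [594, 11, 5, 42, 46]), ([598.1, 60.7], [595, 54, 5, 13, 15]), ([298.4, 186.0], [276, 163, 44, 53, 1124])]
top blue [([377.1, 95.0], [328, 66, 79, 59, 631]), ([371.6, 73.1], [359, 68, 27, 10, 43]), ([314.0, 123.8], [312, 122, 5, 4, 16]), ([426.7, 189.2], [422, 178, 16, 19, 76])]
side red [([255.6, 100.8], [214, 84, 82, 35, 1809]), ([244.0, 302.2], [228, 283, 32, 40, 792]), ([170.3, 353.8], [134, 324, 73, 61, 1390]), ([204.8, 359.0], [199, 353, 13, 13, 121])]
side brass [([487.2, 19.1], [481, 16, 15, 7, 34]), ([199.8, 155.6], [163, 134, 73, 43, 1216]), ([328.0, 145.7], [292, 135, 74, 22, 536]), ([283.8, 203.3], [277, 196, 16, 15, 187]), ([285.9, 218.2], [279, 213, 13, 10, 76]), ([51.2, 271.5], [28, 260, 47, 22, 475])]
side brown [([115.2, 8.9], [109, 8, 13, 3, 17]), ([91.0, 13.1], [77, 11, 29, 5, 33]), ([131.3, 14.8], [128, 12, 7, 5
[... 816 characters left out ...]
18]), ([32.3, 104.2], [25, 100, 18, 9, 40]), ([15.7, 112.4], [10, 110, 10, 5, 21]), ([2.9, 117.4], [0, 115, 8, 6, 21]), ([117.0, 127.5], [115, 124, 5, 7, 16]), ([15.8, 134.6], [9, 131, 15, 8, 40]), ([155.3, 137.5], [151, 135, 10, 7, 15]), ([82.6, 141.0], [78, 137, 9, 8, 16]), ([129.7, 152.2], [123, 149, 15, 7, 26]), ([18.5, 159.8], [10, 156, 18, 8, 32]), ([66.9, 191.4], [62, 189, 11, 7, 15]), ([55.7, 197.7], [51, 194, 10, 8, 19]), ([279.4, 228.7], [279, 223, 3, 13, 17]), ([306.3, 229.9], [301, 226, 10, 9, 47]), ([252.9, 349.7], [226, 321, 49, 46, 924])]
side blue [([253.7, 198.4], [219, 163, 60, 83, 2087]), ([338.9, 169.7], [330, 163, 19, 14, 209]), ([305.3, 194.7], [301, 172, 10, 46, 396])]
```

View pics/topc.png

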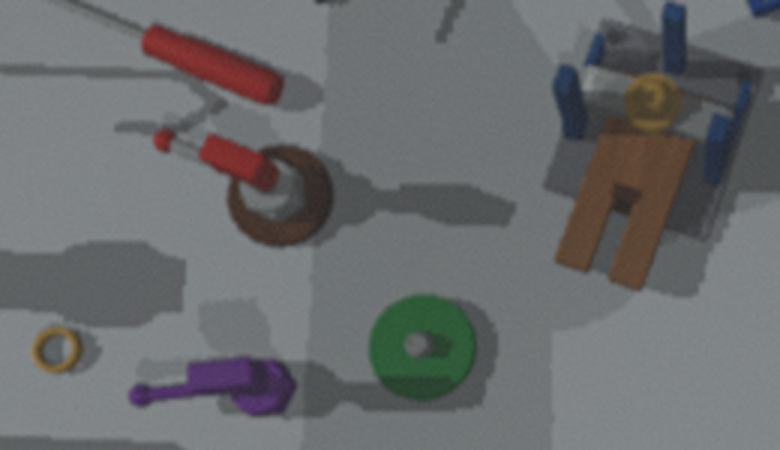

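The crop confirms it: the red head at crop (240,162) sits on a grey shank and socket over the brown stand at (281,195), with its ball at (163,140). The purple key and green stand are separate.

```bash
python3 - <<'E'
from h import *
from bench import optics
T=optics.camera_params("top");S=optics.camera_params("side")
def t(n,a,b):
    x,e=tri([(T,a),(S,b)]); print(n,x.round(4),e.round(4)); return x
h=t("head",(167,172.5),(244,302.2)); b=t("ball",(144.3,166.7),(204.8,359))
st=plane(T,(183.7,185.0),.012); print("stand top",st.round(4)); print("stand side",plane(S,(251,345),.012).round(4))
scr=t("screw",(307.5,152.5),(284.5,206)); print("screw@.08",plane(T,(307.3,152.5),.078).round(4))
im=cv2.imread("pics/top0.png"); _,l,m=blobs(im,(4,90,30),(13,220,140)); 
k=l[190,285]; pts=np.argwhere(l==k)[:,::-1].astype(np.float32); r=cv2.minAreaRect(pts); bx=cv2.boxPoints(r)
P=np.array([plane(T,p,.05) for p in bx]); print("pin box",P.round(3).tolist())
d=P-np.roll(P,-1,0); print(np.linalg.norm(d,axis=1).round(3),np.degrees(np.arctan2(d[:,1],d[:,0])).round(1))
print("key yaw(ball-stand)",np.degrees(np.arctan2(b[1]-st[1],b[0]-st[0])),"ball-head",np.degrees(np.arctan2(b[1]-h[1],b[0]-h[0])), np.linalg.norm((b-h)[:2]))
E
```

```text
head [0.5104 0.263  0.0983] 0.0015
ball [0.5344 0.326  0.0531] 0.0001
stand top [0.5093 0.2577 0.012 ]
stand side [0.5053 0.2662 0.012 ]
screw [0.5669 0.0033 0.0621] 0.0036
screw@.08 [0.5655 0.0038 0.078 ]
pin box [[0.464, 0.064, 0.05], [0.563, 0.034, 0.05], [0.544, -0.022, 0.05], [0.446, 0.009, 0.05]]
[0.104 0.059 0.103 0.058] [ 163.2   71.   -17.6 -108.4]
key yaw(ball-stand) 69.81264804054526 ball-head 69.09877319079573 0.06746480813571365
```

```bash
cat >> h.py <<'E'
def go(xyz,yaw,s=None):
    """tool-axis offset and turn for a world target with tool-x yaw (deg)"""
    from bench import robot
    s=s or robot.sense(); R=np.array(s["eef_rot"]); d=R.T@(np.array(xyz)-s["tool_pos"])
    y0=np.degrees(np.arctan2(R[1,0],R[0,0])); dy=(yaw-y0+180)%360-180
    print("offset",d.round(4),"turn",np.radians(-dy).round(4),"| yaw now",y0.round(2),"t",round(s["time_s"],2),"j",np.round(s["joint_positions"],2))
E
python3 - <<'E'
from h import *
from bench import robot,optics
s=robot.sense();p=optics.camera_params("wrist");K,R,t=cam(p);c=-R.T@t
Rt=np.array(s["eef_rot"]);print("cam in tool",(Rt.T@(c-s["tool_pos"])).round(4),"axes",(Rt.T@R.T).round(3).tolist())
go([.46,-.15,.25],-140);go([.50,.0,.25],-100);go([.51,.26,.25],-110.5)
E
```

```text
cam in tool [ 0.0854 -0.     -0.1415] axes [[-0.0, -0.951, -0.31], [1.0, -0.001, 0.0], [-0.001, -0.31, 0.951]]
offset [-0.3924  0.3916 -0.0067] turn -0.3884 | yaw now -162.25 t 0.15 j [-0.97  0.36  0.01 -0.   -1.22 -0.29]
offset [-0.4762  0.5223 -0.0066] turn -1.0865 | yaw now -162.25 t 0.15 j [-0.97  0.36  0.01 -0.   -1.22 -0.29]
offset [-0.565   0.7668 -0.0062] turn -0.9033 | yaw now -162.25 t 0.15 j [-0.97  0.36  0.01 -0.   -1.22 -0.29]
```

```bash
python3 - <<'E'
from h import *
go([.566,.0035,.25],-100)
E
```

```text
offset [-0.5401  0.5055 -0.0066] turn -1.0865 | yaw now -162.25 t 0.15 j [-0.97  0.36  0.01 -0.   -1.22 -0.29]
```

```bash
python3 -m jog '{"offset":[[-0.045,0.042,0],[-0.09,0.084,0],[-0.135,0.126,0],[-0.18,0.169,0],[-0.225,0.211,0]],"turn":[0,0,0,0,0]}' && python3 -m jog '{"offset":[[-0.045,0.042,0],[-0.09,0.084,0],[-0.135,0.126,0],[-0.18,0.169,0],[-0.225,0.211,0]],"turn":[0,0,0,0,0]}' && python3 -m jog '{"offset":[[-0.045,0.042,-0.0066],[-0.09,0.084,-0.0066],[-0.09,0.084,-0.0066],[-0.09,0.084,-0.0066],[-0.09,0.084,-0.0066]],"turn":[-0.18,-0.36,-0.54,-0.72,-0.9]}' && python3 - <<'E'
from h import *
from bench import robot,optics
s=robot.sense();print(np.round(s["dq"],3),np.round(s["tool_pos"],4));p=optics.camera_params("wrist");im=optics.camera("wrist")
cv2.imwrite("pics/w1.png",im[:,:,::-1]);np.save("w1.npy",p,allow_pickle=True)
print([b for b in blobs(im[:,:,::-1].copy(),(15,110,60),(30,255,255))[0]])
go([.51,.26,.25],-110.5)
E
```

```text
time_s: 0.78
tool_pos: [0.3562, -0.3715, 0.2435]
eef_rot: [[-0.952, -0.305, 0.0], [-0.305, 0.952, 0.0], [-0.0, -0.0, -1.0]]
wrist_force: [0.9, -0.9, 0.2]
grip_width: 0.0879
grip_force: 0.0
time_s: 1.4
tool_pos: [0.5062, -0.1017, 0.2438]
eef_rot: [[-0.952, -0.305, 0.0], [-0.305, 0.952, 0.0], [-0.0, -0.0, -1.0]]
wrist_force: [0.7, -1.1, -0.3]
grip_width: 0.0877
grip_force: 0.0
time_s: 2.02
tool_pos: [0.5656, 0.004, 0.2497]
eef_rot: [[-0.347, -0.938, -0.001], [-0.938, 0.347, -0.0], [0.0, 0.001, -1.0]]
wrist_force: [-1.0, 0.2, 0.3]
grip_width: 0.0876
grip_force: 0.0
[-5.00e-03 -4.00e-03 -1.00e-03 -0.00e+00  0.00e+00  1.43e+00] [0.5656 0.004  0.2497]
[([610.9, 118.2], [570, 0, 70, 275, 14431]), ([30.5, 154.5], [0, 61, 85, 157, 6295]), ([313.3, 181.0], [296, 164, 36, 35, 971]), ([151.3, 300.0], [141, 274, 28, 53, 709]), ([479.5, 300.0], [463, 274, 28, 53, 698]), ([455.6, 348.1], [287, 338, 317, 18, 4347])]
offset [-2.221e-01  1.392e-01 -2.000e-04] turn 0.0119 | yaw now -109.82 t 2.08 j [ 0.35  0.18 -0.22 -0.   -1.17 -0.7 ]
```

View pics/w1.png

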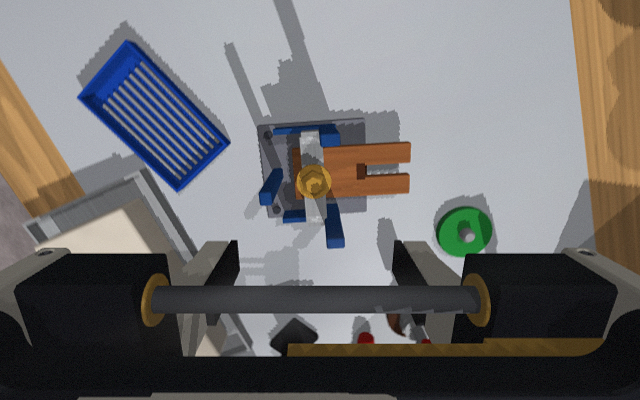

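The wrist view shows the brass flange and hexagon at (313,181), the guards around it, the pin pointing right and the key stand at the bottom edge. I'll go lower for the hexagon's angle, then on to the key.

```bash
python3 -m jog '{"offset":[[0,0,0.04],[0,0,0.08],[0,0,0.08]],"turn":[0,0,0]}' && python3 - <<'E'
from h import *
from bench import robot,optics
s=robot.sense();print(np.round(s["dq"],3),np.round(s["tool_pos"],4));p=optics.camera_params("wrist");im=optics.camera("wrist")
cv2.imwrite("pics/w2.png",im[:,:,::-1]);np.save("w2.npy",p,allow_pickle=True)
print([b for b in blobs(im[:,:,::-1].copy(),(15,110,60),(30,255,255))[0]])
u,v=proj(p,[.5655,.0035,.075]).astype(int);print(u,v)
cv2.imwrite("pics/w2c.png",cv2.resize(im[v-50:v+50,u-60:u+60,::-1],(720,600),interpolation=2))
go([.51,.26,.25],-110.5)
E
```

```text
time_s: 2.45
tool_pos: [0.5637, 0.0031, 0.1674]
eef_rot: [[-0.356, -0.935, -0.006], [-0.935, 0.356, -0.002], [0.004, 0.005, -1.0]]
wrist_force: [0.0, -0.7, 1.2]
grip_width: 0.0877
grip_force: 0.0
[ 0.002 -0.039  0.073  0.031 -0.046  0.011] [0.5637 0.0031 0.1674]
[([8.8, 211.3], [0, 182, 28, 51, 707]), ([310.4, 208.0], [288, 186, 46, 45, 1596]), ([151.4, 299.7], [141, 274, 28, 53, 721]), ([479.5, 300.0], [463, 274, 28, 53, 709]), ([456.4, 348.0], [287, 338, 318, 18, 4389])]
312 211
offset [-0.2202  0.1429 -0.0804] turn -0.0049 | yaw now -110.78 t 2.5 j [ 0.35  0.24 -0.33  0.   -1.   -0.72]
```

View pics/w2c.png

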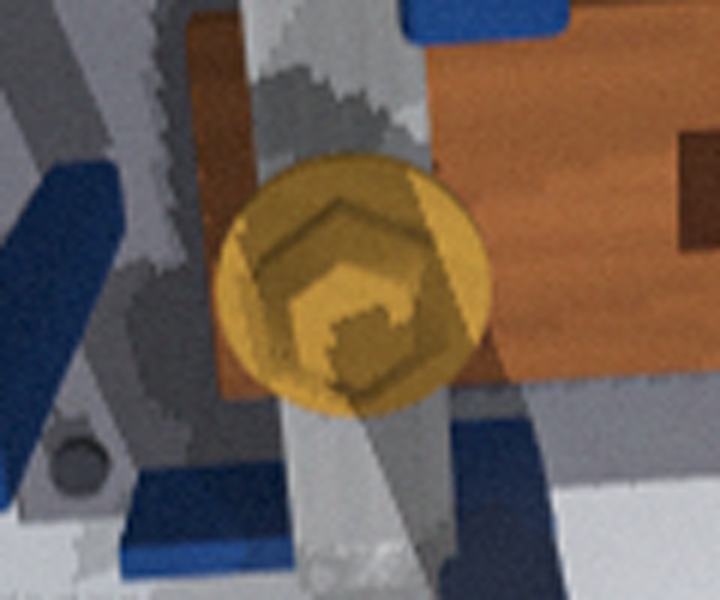

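The crop shows the brass flange centred at crop (353,284). The hexagon's base corners at the flange are about (338,202), (255,270) and (432,250).

```bash
python3 - <<'E'
from h import *
p=np.load("w2.npy",allow_pickle=True).item();p1=np.load("w1.npy",allow_pickle=True).item()
def ctr(f,p,near):
    im=cv2.imread(f);_,l,m=blobs(im,(15,110,60),(30,255,255));k=l[near[1],near[0]]
    c=max(cv2.findContours((l==k).astype(np.uint8),0,1)[0],key=cv2.contourArea).reshape(-1,2)
    c=cv2.convexHull(c).reshape(-1,2).astype(float)
    Q=np.array([plane(p,q,.066)[:2] for q in c]).astype(np.float32)
    e=cv2.fitEllipse(Q*1000); print(f,"flange",np.round(e,2).tolist() if 0 else e); return np.array(e[0])/1000
c=ctr("pics/w2.png",p,(310,195)); ctr("pics/w1.png",p1,(313,170))
for u,v in [(338,202),(255,270),(432,250)]:
    q=plane(p,(u/6+252-.4,v/6+161-.4),.066)[:2]-c; print(np.degrees(np.arctan2(q[1],q[0])).round(1),np.linalg.norm(q).round(4))
# two-view height of the screw (flange centre)
print(tri([(p,proj(p,[*c,.066])),(p1,(313.5,181.3))]))
for a,b in [((205,20),(225,395)),((430,100),(460,385))]: pass
E
```

```text
pics/w2.png flange ((566.89208984375, 3.2404894828796387), (38.3655891418457, 38.51420974731445), 152.2257080078125)
pics/w1.png flange ((566.999267578125, 3.2765653133392334), (38.00726318359375, 38.74224853515625), 94.93456268310547)
-101.5 0.0125
-31.5 0.0138
-174.4 0.0121
(array([0.56686381, 0.00331792, 0.0658391 ]), np.float64(5.620796476628416e-05))
```

```bash
python3 -m jog '{"offset":[[0,0,-0.06],[-0.044,0.028,-0.08],[-0.088,0.057,-0.08],[-0.132,0.085,-0.08],[-0.176,0.113,-0.08]],"turn":[0,0,0,0,0]}' && python3 -m jog '{"offset":[[-0.024,0.016,0],[-0.024,0.016,0],[-0.024,0.016,0]],"turn":[0,0,0]}' && python3 - <<'E'
from h import *
from bench import robot,optics
s=robot.sense();print(np.round(s["dq"],3),np.round(s["tool_pos"],4));p=optics.camera_params("wrist");im=optics.camera("wrist")
cv2.imwrite("pics/w3.png",im[:,:,::-1]);np.save("w3.npy",p,allow_pickle=True)
print([b for b in blobs(im[:,:,::-1].copy(),(0,150,60),(6,255,255))[0]])
go([.51,.26,.25],-110.5)
E
```

```text
time_s: 3.12
tool_pos: [0.5225, 0.2102, 0.2532]
eef_rot: [[-0.354, -0.935, 0.004], [-0.935, 0.354, 0.002], [-0.003, -0.003, -1.0]]
wrist_force: [1.0, -0.7, -1.1]
grip_width: 0.0881
grip_force: 0.0
time_s: 3.5
tool_pos: [0.5162, 0.2363, 0.2517]
eef_rot: [[-0.353, -0.935, 0.002], [-0.935, 0.353, 0.001], [-0.002, -0.001, -1.0]]
wrist_force: [0.6, -0.2, -0.4]
grip_width: 0.0877
grip_force: 0.0
[-0.016  0.003 -0.01  -0.003  0.005 -0.001] [0.5162 0.2363 0.2517]
[([328.6, 206.3], [320, 184, 19, 46, 821]), ([276.4, 242.7], [266, 208, 21, 73, 1275]), ([326.5, 249.6], [321, 245, 12, 10, 92])]
offset [-0.0204  0.0143  0.0014] turn -0.004 | yaw now -110.73 t 3.55 j [ 0.77  0.18 -0.22  0.   -1.17 -1.14]
```

View pics/w3.png

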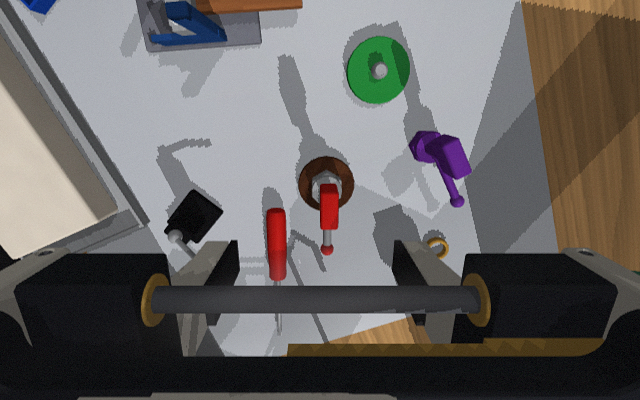

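The red key stands on the brown stand at (327,183), with its head at (329,206), ball at (326,250) and the screwdriver separate at (276,243).

```bash
python3 - <<'E'
from h import *
from bench import optics
T=optics.camera_params("top");S=optics.camera_params("side")
p=np.load("w3.npy",allow_pickle=True).item()
im=cv2.imread("pics/w3.png");h=cv2.cvtColor(im,cv2.COLOR_BGR2HSV);print(h[165,327],h[180,306],h[185,350])
m=cv2.inRange(h,np.array([3,80,20]),np.array([14,230,150]));m[:140]=0;m[230:]=0;m[:,:290]=0;m[:,365:]=0
c=cv2.convexHull(np.argwhere(m)[:,::-1].astype(np.int32)).reshape(-1,2)
Q=np.array([plane(p,q,.012)[:2] for q in c.astype(float)]).astype(np.float32)*1000
print("stand",cv2.fitEllipse(Q),cv2.minEnclosingCircle(Q))
b,e=tri([(T,(144.3,166.7)),(S,(204.8,359)),(p,(326.5,249.6))]);print("ball",b.round(4),e)
b2,e=tri([(T,(144.3,166.7)),(p,(326.5,249.6))]);print("ball2",b2.round(4),e, plane(p,(326.5,249.6),.05).round(4))
_,l,_=blobs(im,(0,150,60),(6,255,255));k=l[206,329];r=cv2.minAreaRect(np.argwhere(l==k)[:,::-1].astype(np.float32));print(r,cv2.boxPoints(r).round(1).tolist())
# top face of head: split by brightness
g=im[:,:,2];print(g[182:232:3,329].tolist())
# hexagon top face / chamfer corners
p2=np.load("w2.npy",allow_pickle=True).item();C=np.array([.5669,.0033])
for z,L in [(.08,[(347,262),(291,311),(415,290)]),(.074,[(340,400)])]:
  for u,v in L:
    q=plane(p2,(u/6+252-.4,v/6+161-.4),z)[:2]-C;print(z,np.degrees(np.arctan2(q[1],q[0])).round(1)%60,np.linalg.norm(q).round(4))
E
```

```text
[  8 172  43] [  9 170  69] [ 12 178  63]
stand ((510.0008544921875, 258.41412353515625), (70.19552612304688, 71.05706787109375), 174.6554412841797) ((509.8272705078125, 258.23992919921875), 35.754791259765625)
ball [0.5348 0.3258 0.0526] 0.00045199240333529953
ball2 [0.5359 0.3282 0.0475] 0.000181235942946623 [0.5354 0.3268 0.05  ]
((329.0, 206.5), (45.0, 18.0), 90.0) [[320.0, 184.0], [338.0, 184.0], [338.0, 229.0], [320.0, 229.0]]
[96, 88, 90, 95, 153, 174, 174, 175, 174, 178, 180, 178, 178, 178, 180, 183, 127]
0.08 13.5 0.0085
0.08 27.200000000000003 0.0082
0.08 8.300000000000011 0.0094
0.074 1.5 0.0136
```

```bash
python3 - <<'E'
from h import *
p=np.load("w3.npy",allow_pickle=True).item()
h=plane(p,(329,211.5),.110);print("head top",h.round(4), "corners",[plane(p,q,.11)[:2].round(3).tolist() for q in [(320,193.5),(338,193.5),(338,229.5),(320,229.5)]])
go([h[0],h[1],.20],-110.1);go([.510,.2583,.092],-110.1)
E
```

```text
head top [0.5102 0.2593 0.11  ] corners [[0.512, 0.239], [0.496, 0.245], [0.508, 0.28], [0.525, 0.274]]
offset [-0.0197  0.0139  0.0514] turn -0.011 | yaw now -110.73 t 3.55 j [ 0.77  0.18 -0.22  0.   -1.17 -1.14]
offset [-0.0186  0.0138  0.1594] turn -0.011 | yaw now -110.73 t 3.55 j [ 0.77  0.18 -0.22  0.   -1.17 -1.14]
```

```bash
python3 -m jog '{"offset":[[-0.0195,0.0139,0.04],[-0.0195,0.0139,0.09],[-0.0195,0.0139,0.1],[-0.0195,0.0139,0.1]],"turn":[-0.01,-0.01,-0.01,-0.01]}' 0.05 && python3 - <<'E'
from h import *
go([.5101,.259,.092],-110.1)
E
```

```text
time_s: 4.05
tool_pos: [0.5103, 0.2589, 0.1509]
eef_rot: [[-0.345, -0.939, 0.0], [-0.939, 0.345, -0.001], [0.001, -0.0, -1.0]]
wrist_force: [0.7, -0.6, 0.7]
grip_width: 0.0536
grip_force: 0.0
offset [-0.      0.0003  0.0589] turn -0.0009 | yaw now -110.15 t 4.05 j [ 0.81  0.27 -0.34  0.   -0.96 -1.16]
```

```bash
python3 -m jog '{"offset":[[0,0,0.03],[0,0,0.057],[0,0,0.0585],[0,0,0.0585]],"turn":[0,0,0,0]}' && python3 -m jog '{"offset":[[0,0,0],[0,0,0],[0,0,0],[0,0,0],[0,0,0]],"turn":[0,0,0,0,0]}' 0.01 60 && python3 -m jog '{"offset":[[0,0,-0.01],[0,0,-0.03],[0,0,-0.06],[0,0,-0.11],[0,0,-0.16]],"turn":[0,0,0,0,0]}' && python3 - <<'E'
from h import *
go([.567,.003,.25],-17)
E
```

```text
time_s: 4.55
tool_pos: [0.5109, 0.2602, 0.0937]
eef_rot: [[-0.344, -0.939, 0.002], [-0.939, 0.344, 0.002], [-0.002, -0.002, -1.0]]
wrist_force: [-0.8, -0.1, 0.0]
grip_width: 0.0502
grip_force: 0.0
time_s: 5.18
tool_pos: [0.5097, 0.2596, 0.0917]
eef_rot: [[-0.344, -0.939, 0.0], [-0.939, 0.344, -0.0], [0.0, -0.0, -1.0]]
wrist_force: [0.7, 0.4, 1.6]
grip_width: 0.0175
grip_force: 60.0
time_s: 5.8
tool_pos: [0.5091, 0.2591, 0.2532]
eef_rot: [[-0.344, -0.939, -0.001], [-0.939, 0.344, -0.001], [0.001, 0.001, -1.0]]
wrist_force: [1.0, 0.9, -1.7]
grip_width: 0.0175
grip_force: 60.0
offset [ 0.2206 -0.1424  0.0033] turn -1.6251 | yaw now -110.11 t 5.8 j [ 0.81  0.18 -0.21 -0.   -1.18 -1.16]
```

```bash
python3 - <<'E'
from h import *
im=cv2.imread("pics/w2.png")[183:234,284:337]
g=cv2.createCLAHE(3,(2,2)).apply(cv2.cvtColor(im,cv2.COLOR_BGR2GRAY));b=cv2.createCLAHE(3,(2,2)).apply(cv2.cvtColor(im,cv2.COLOR_BGR2HSV)[:,:,2])
cv2.imwrite("pics/hex.png",cv2.resize(cv2.GaussianBlur(g,(0,0),.6),None,fx=11,fy=11,interpolation=cv2.INTER_CUBIC))
E
```

```text
(no output)
```

View pics/hex.png

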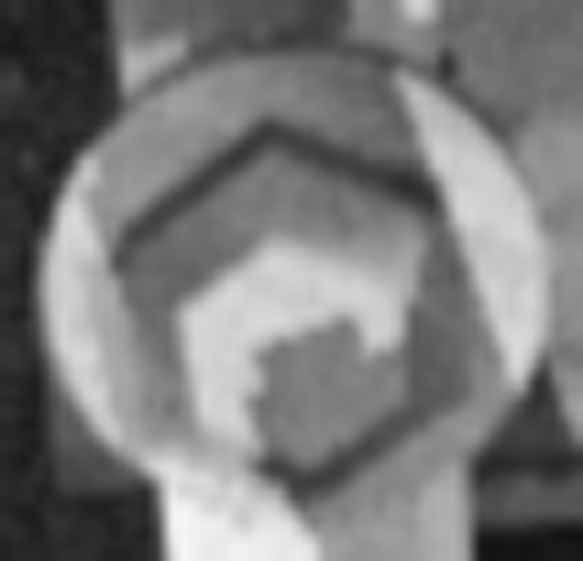

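The contrast crop shows the hexagon's visible upper edges from (120,250) to (270,128) to (440,205), and a lower-right edge from (310,490) to (415,425).

```bash
python3 - <<'E'
from h import *
p=np.load("w2.npy",allow_pickle=True).item()
for z,a,b in [(.07,(120,250),(270,128)),(.07,(270,128),(440,205)),(.074,(310,490),(415,425)),(.08,(182,312),(275,240)),(.08,(182,312),(195,430))]:
    A,B=[plane(p,(284+q[0]/11-.45,183+q[1]/11-.45),z)[:2] for q in (a,b)];d=B-A
    print((np.degrees(np.arctan2(d[1],d[0]))%60).round(1),np.linalg.norm(d).round(4))
from scipy.optimize import least_squares
E
```

```text
19.3 0.0146
13.7 0.0138
12.8 0.0094
18.2 0.0086
14.2 0.0091
```

```bash
python3 -m jog '{"offset":[[0.044,-0.028,0],[0.088,-0.057,0],[0.132,-0.085,0],[0.176,-0.114,0],[0.2206,-0.1424,0]],"turn":[-0.18,-0.36,-0.54,-0.72,-0.9]}' && python3 -m jog '{"offset":[[0,0,0],[0,0,0],[0,0,0],[0,0,0],[0,0,0]],"turn":[-0.18,-0.36,-0.54,-0.72,-0.9]}' && python3 -m jog '{"offset":[[0,0,0],[0,0,0],[0,0,0.03],[0,0,0.06],[0,0,0.06]],"turn":[-0.18,-0.36,-0.395,-0.395,-0.395]}' && python3 - <<'E'
from h import *
from bench import robot,optics
p=optics.camera_params("wrist");im=optics.camera("wrist")
cv2.imwrite("pics/w4.png",im[:,:,::-1]);np.save("w4.npy",p,allow_pickle=True)
go([.5669,.0033,.17],16);print(robot.sense()["wrist_force"])
E
```

```text
time_s: 6.42
tool_pos: [0.5671, 0.0029, 0.252]
eef_rot: [[0.524, -0.852, -0.0], [-0.852, -0.524, 0.0], [-0.0, 0.0, -1.0]]
wrist_force: [1.2, -0.1, -2.4]
grip_width: 0.0178
grip_force: 60.0
time_s: 7.05
tool_pos: [0.5668, 0.0044, 0.2518]
eef_rot: [[0.993, -0.12, -0.001], [-0.12, -0.993, 0.0], [-0.001, 0.0, -1.0]]
wrist_force: [0.7, 0.1, -2.1]
grip_width: 0.0178
grip_force: 60.0
time_s: 7.68
tool_pos: [0.5654, 0.0041, 0.1897]
eef_rot: [[0.964, 0.266, -0.005], [0.266, -0.964, -0.001], [-0.005, -0.0, -1.0]]
wrist_force: [-0.4, -0.5, -2.4]
grip_width: 0.0178
grip_force: 60.0
offset [-0.0001  0.0009  0.0215] turn -0.0098 | yaw now 15.44 t 7.72 j [ 0.35  0.22 -0.3   0.   -1.05  1.49]
[ 0.73501892  0.09792575 -1.58135158]
```

View pics/w4.png

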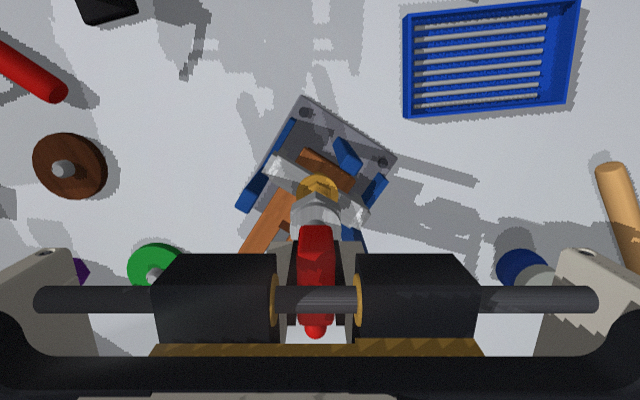

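The key hangs upright in the grip, with its socket at (318,205) just in front of the screw at (320,187) and the empty stand at (68,168). Lowering now.

```bash
python3 -m jog '{"offset":[[0,0.001,0.015],[0,0.001,0.028],[0,0.001,0.033],[0,0.001,0.037],[0,0.001,0.04]],"turn":[-0.01,-0.01,-0.01,-0.01,-0.01]}' && python3 -c "
from bench import robot;import numpy as np
s=robot.sense();print(s['tool_pos'],np.round(s['wrist_force'],2),np.round(s['wrist_torque'],3))"
```

```text
time_s: 8.35
tool_pos: [0.5677, 0.0036, 0.1516]
eef_rot: [[0.961, 0.276, 0.0], [0.276, -0.961, 0.0], [0.0, 0.0, -1.0]]
wrist_force: [-0.1, 0.5, -3.2]
grip_width: 0.0174
grip_force: 60.0
[0.56773307 0.00357407 0.15162043] [-0.08  0.49 -3.22] [-0.16   0.13  -0.034]
```

```bash
python3 -m jog '{"offset":[[0,0,0.003],[0,0,0.005],[0,0,0.006],[0,0,0.006]],"turn":[0,0,0,0]}' && python3 -c "
from bench import robot;import numpy as np
s=robot.sense();print(s['tool_pos'],np.round(s['wrist_force'],2),np.round(s['wrist_torque'],3))"
```

```text
time_s: 8.85
tool_pos: [0.5677, 0.0036, 0.1458]
eef_rot: [[0.961, 0.276, 0.0], [0.276, -0.961, 0.0], [0.0, 0.0, -1.0]]
wrist_force: [0.4, -1.1, -2.4]
grip_width: 0.0177
grip_force: 60.0
[0.56765698 0.0035572  0.14578727] [ 0.41 -1.13 -2.39] [-0.179  0.194 -0.04 ]
```

```bash
cat > t.py <<'E'
from bench import robot;import numpy as np
s=robot.sense();R=np.array(s['eef_rot']);print("T",np.round(s['wrist_torque'],3),"F",np.round(s['wrist_force'],1),"z",round(s['tool_pos'][2],4),"yaw",np.degrees(np.arctan2(R[1,0],R[0,0])).round(2),"t",s['time_s'])
E
python3 -m jog '{"offset":[[0,0,0],[0,0,0],[0,0,0]],"turn":[0.1,0.2,0.3]}' >/dev/null && python3 t.py && python3 -m jog '{"offset":[[0,0,0],[0,0,0]],"turn":[0.1,0.2]}' >/dev/null&& python3 t.py; python3 -m jog '{"offset":[[0,0,0]],"turn":[0]}' >/dev/null&& python3 t.py
```

```text
T [-0.569 -0.047  0.301] F [ 0.5 -2.1 -3.4] z 0.1459 yaw -1.33 t 9.225
T [-0.584  0.019  0.325] F [-0.7 -2.  -2.4] z 0.1458 yaw -12.79 t 9.475
T [-0.688 -0.076  0.085] F [ 0.3 -1.8 -2.6] z 0.1458 yaw -12.58 t 9.6
```

```bash
python3 -m jog '{"offset":[[0,0,0],[0,0,0],[0,0,0]],"turn":[0.1,0.2,0.3]}' >/dev/null && python3 t.py && python3 -m jog '{"offset":[[0,0,0],[0,0,0]],"turn":[0.1,0.25]}' >/dev/null&& python3 t.py; python3 -m jog '{"offset":[[0,0,0]],"turn":[0]}' >/dev/null&& python3 t.py
```

```text
T [-0.723  0.017  0.313] F [ 0.1 -1.3 -1.5] z 0.1459 yaw -29.83 t 9.975
T [-0.702  0.122  0.266] F [ 1.3  0.2 -0.6] z 0.1459 yaw -44.21 t 10.225
T [-0.79   0.11   0.034] F [-0.2 -1.5 -1.4] z 0.1458 yaw -43.98 t 10.35
```

```bash
python3 -m jog '{"offset":[[0,0,0],[0,0,-0.010],[0,0,-0.024],[0,0,-0.024],[0,0,-0.024]],"turn":[-0.08,-0.08,-0.08,-0.2,-0.38]}' >/dev/null&& python3 t.py; python3 -m jog '{"offset":[[0,0,0],[0,0,0],[0,0,0],[0,0,0],[0,0,0]],"turn":[-0.18,-0.36,-0.54,-0.72,-0.74]}' && python3 t.py; python3 -c "
from h import *
go([.5673,.0034,.146],21)"
```

```text
T [-0.038  0.147  0.036] F [-0.2  0.3 -1.8] z 0.171 yaw -22.08 t 10.975
time_s: 11.6
tool_pos: [0.5677, 0.0037, 0.1706]
eef_rot: [[0.94, 0.342, 0.001], [0.342, -0.94, 0.0], [0.001, -0.0, -1.0]]
wrist_force: [0.3, -0.2, -3.1]
grip_width: 0.0176
grip_force: 60.0
T [-0.214  0.191 -0.014] F [ 0.3 -0.2 -3.1] z 0.1706 yaw 20.02 t 11.6
offset [-0.0005  0.0001  0.0246] turn -0.0171 | yaw now 20.02 t 11.6 j [ 0.35  0.24 -0.33 -0.   -1.    1.57]
```

```bash
cat > ok.py <<'E'
import sys;from bench import robot;import runpy
runpy.run_path("t.py");s=robot.sense()
z=s['tool_pos'][2];T=s['wrist_torque'][2]
sys.exit(not(z<.1485 and T<.38))
E
python3 -m jog '{"offset":[[0,0,0.012],[0,0,0.0235],[0,0,0.0245],[0,0,0.0245]],"turn":[0,0,0,0]}' >/dev/null&& python3 ok.py && python3 -m jog '{"offset":[[0,0,0],[0,0,0],[0,0,0]],"turn":[0.14,0.28,0.42]}' >/dev/null && python3 ok.py && python3 -m jog '{"offset":[[0,0,0],[0,0,0]],"turn":[0.15,0.3]}' >/dev/null && python3 ok.py && python3 -m jog '{"offset":[[0,0,0],[0,0,0],[0,0,0]],"turn":[0.15,0.3,0.4]}' >/dev/null && python3 ok.py
```

```text
T [-0.006  0.67  -0.001] F [-0.9 -0.4  7.2] z 0.1456 yaw 19.97 t 12.1
T [-0.048  0.944  0.345] F [-1.1  0.8  6.1] z 0.1456 yaw -4.33 t 12.475
T [-0.085  0.946  0.429] F [-1.8 -0.3  7.1] z 0.1456 yaw -21.53 t 12.725
```

```bash
python3 -m jog '{"offset":[[0,0,-0.0012]],"turn":[0]}' >/dev/null; python3 t.py;  python3 -m jog '{"offset":[[0,0,0]],"turn":[0.06]}' >/dev/null; python3 t.py; python3 -m jog '{"offset":[[0,0,0]],"turn":[0]}' >/dev/null; python3 t.py
```

```text
T [-0.768 -1.364  0.045] F [ 3.7 -1.9 -8.7] z 0.1458 yaw -21.29 t 12.85
T [-0.425 -0.501  0.413] F [ 1.3 -0.3 -3.1] z 0.1457 yaw -24.58 t 12.975
T [-0.548 -0.964  0.25 ] F [ 2.8 -1.6 -5.1] z 0.1457 yaw -24.55 t 13.1
```

```bash
python3 -m jog '{"offset":[[0,0,0],[0,0,0]],"turn":[0.06,0.12]}' >/dev/null; python3 t.py; for i in 1 2 3; do python3 -m jog '{"offset":[[0,0,0]],"turn":[0]}' >/dev/null; python3 t.py; done
```

```text
T [-0.591 -1.028  0.451] F [ 2.2 -0.8 -5.6] z 0.1458 yaw -31.48 t 13.35
T [-0.695 -1.388  0.307] F [ 3.5 -1.8 -7.6] z 0.1458 yaw -31.41 t 13.475
T [-0.842 -1.696  0.312] F [ 3.6 -1.6 -9.7] z 0.1458 yaw -31.41 t 13.6
T [-0.886 -2.001  0.33 ] F [  5.1  -1.9 -10.5] z 0.1458 yaw -31.48 t 13.725
```

```bash
python3 -m jog '{"offset":[[0,0,0.001],[0,0,0.001]],"turn":[0,0]}' >/dev/null; python3 t.py; python3 -m jog '{"offset":[[0,0,0],[0,0,0]],"turn":[0.05,0.1]}' >/dev/null; python3 t.py; for i in 1 2; do python3 -m jog '{"offset":[[0,0,0]],"turn":[0]}' >/dev/null; python3 t.py; done
```

```text
T [-0.858 -0.823  0.338] F [ 2.6 -1.4 -3.1] z 0.1457 yaw -31.51 t 13.975
T [-0.858 -0.797  0.444] F [ 3.2 -2.1 -2.7] z 0.1457 yaw -37.33 t 14.225
T [-0.9   -0.837  0.258] F [ 2.6 -1.4 -2.5] z 0.1457 yaw -37.23 t 14.35
T [-0.923 -0.596  0.321] F [ 1.9 -1.5 -2.2] z 0.1457 yaw -37.2 t 14.475
```

```bash
python3 -m jog '{"offset":[[0,0,0],[0,0,0],[0,0,0]],"turn":[-0.07,-0.14,-0.20]}' >/dev/null; python3 t.py; for i in 1 2 3 4; do python3 -m jog '{"offset":[[0,0,0]],"turn":[-0.05]}' >/dev/null; python3 t.py; done
```

```text
T [0.062 0.228 0.046] F [-0.4 -0.4 -0.3] z 0.1457 yaw -25.67 t 14.85
T [-0.584 -0.066 -0.025] F [-0.3 -1.1  0.9] z 0.1457 yaw -22.83 t 14.975
T [-0.771 -0.432 -0.065] F [ 1.9 -1.5 -0.6] z 0.1457 yaw -19.97 t 15.1
T [-0.966 -0.736 -0.146] F [ 2.5 -1.1 -1.5] z 0.1457 yaw -17.1 t 15.225
T [-0.923 -0.639 -0.144] F [ 2.3 -1.4 -0.8] z 0.1457 yaw -14.25 t 15.35
```

```bash
python3 -m jog '{"offset":[[0,0,0],[0,0,0],[0,0,0],[0,0,0]],"turn":[0.12,0.24,0.32,0.40]}' >/dev/null; python3 t.py; python3 -m jog '{"offset":[[0,0,0],[0,0,0]],"turn":[0,0]}' >/dev/null; python3 t.py; python3 -m jog '{"offset":[[0,0,0],[0,0,0],[0,0,0]],"turn":[-0.04,-0.08,-0.10]}' >/dev/null; python3 t.py;
```

```text
T [-0.901 -0.489  0.423] F [ 1.6 -1.8 -1.6] z 0.1457 yaw -37.36 t 15.85
T [-0.97  -0.423  0.245] F [ 0.9 -3.1  0.3] z 0.1457 yaw -37.16 t 16.1
T [-0.556 -0.059 -0.009] F [ 0.9 -1.1  3.1] z 0.1456 yaw -31.45 t 16.475
```

```bash
python3 -m jog '{"offset":[[0,0,0],[0,0,0],[0,0,0]],"turn":[0.07,0.13,0.18]}' >/dev/null; python3 t.py; python3 -m jog '{"offset":[[0,0,0],[0,0,0]],"turn":[0,0]}' >/dev/null; python3 t.py; python3 -m jog '{"offset":[[0,0,0],[0,0,0],[0,0,0]],"turn":[-0.04,-0.08,-0.11]}' >/dev/null; python3 t.py;python3 -m jog '{"offset":[[0,0,-0.01],[0,0,-0.03],[0,0,-0.06],[0,0,-0.1],[0,0,-0.1]],"turn":[0,0,0,0,0]}' >/dev/null; python3 t.py
python3 - <<'E'
from h import *
from bench import optics
p=optics.camera_params("wrist");im=optics.camera("wrist");cv2.imwrite("pics/w5.png",im[:,:,::-1]);np.save("w5.npy",p,allow_pickle=True)
go([.510,.2583,.245],-110.5)
E
```

```text
T [-0.953 -0.225  0.433] F [ 2.  -1.5  1.3] z 0.1457 yaw -41.88 t 16.85
T [-1.008 -0.185  0.331] F [-0.5 -3.   3.8] z 0.1456 yaw -41.77 t 17.1
T [-0.609  0.141 -0.048] F [ 0.5 -1.6  4.8] z 0.1456 yaw -35.47 t 17.475
T [0.014 0.142 0.006] F [ 0.6  0.2 -3. ] z 0.2485 yaw -35.57 t 18.1
offset [-0.1947 -0.1734  0.0016] turn 1.3075 | yaw now -35.59 t 18.15 j [ 0.35  0.18 -0.23 -0.   -1.16  0.6 ]
```

```bash
python3 -m jog '{"offset":[[-0.039,-0.035,0],[-0.078,-0.07,0],[-0.117,-0.105,0],[-0.156,-0.14,0],[-0.1945,-0.174,0]],"turn":[0.18,0.36,0.54,0.72,0.9]}' >/dev/null && python3 -m jog '{"offset":[[0,0,0.02],[0,0,0.06],[0,0,0.08],[0,0,0.09],[0,0,0.09]],"turn":[0.18,0.36,0.4,0.4,0.4]}' && python3 - <<'E'
from h import *
p=np.load("w4.npy",allow_pickle=True).item();p3=np.load("w3.npy",allow_pickle=True).item()
im=cv2.imread("pics/w4.png");h=cv2.cvtColor(im,cv2.COLOR_BGR2HSV)
m=cv2.inRange(h,np.array([3,80,20]),np.array([14,230,150]));m[:120]=0;m[210:]=0;m[:,:20]=0;m[:,120:]=0
c=cv2.convexHull(np.argwhere(m)[:,::-1].astype(np.int32)).reshape(-1,2).astype(float)
Q=np.array([plane(p,q,.012)[:2] for q in c]).astype(np.float32)*1000
e=cv2.fitEllipse(Q);print("stand w4",e)
print(tri([(p,proj(p,[e[0][0]/1e3,e[0][1]/1e3,.012])),(p3,proj(p3,[.510,.2583,.012]))]))
go([.5098,.2592,.093],-110.1)
E
python3 t.py
```

```text
time_s: 19.4
tool_pos: [0.5099, 0.2578, 0.1544]
eef_rot: [[-0.342, -0.94, -0.002], [-0.94, 0.342, -0.002], [0.002, 0.001, -1.0]]
wrist_force: [0.4, 0.3, -3.0]
grip_width: 0.0178
grip_force: 60.0
stand w4 ((512.3302612304688, 256.3603515625), (70.56024169921875, 77.58815002441406), 28.39613914489746)
(array([0.51035658, 0.2595827 , 0.00742952]), np.float64(8.642884608297146e-05))
offset [-0.0014  0.0005  0.0614] turn 0.0018 | yaw now -110.0 t 19.4 j [ 0.81  0.27 -0.34 -0.   -0.97 -1.16]
T [0.031 0.056 0.003] F [ 0.4  0.3 -3. ] z 0.1544 yaw -110.0 t 19.4
```

```bash
python3 -m jog '{"offset":[[-0.001,0.0005,0.03],[-0.001,0.0005,0.045],[-0.001,0.0005,0.055],[-0.001,0.0005,0.06],[-0.001,0.0005,0.061]],"turn":[0,0,0,0,0]}' >/dev/null && python3 t.py && python3 -m jog '{"offset":[[0,0,0.001],[0,0,0.001]],"turn":[0,0]}' && python3 t.py
```

```text
T [-0.02   0.072  0.002] F [-0.3 -0.  -2.7] z 0.0946 yaw -110.03 t 20.025
time_s: 20.27
tool_pos: [0.5106, 0.2594, 0.0938]
eef_rot: [[-0.343, -0.939, 0.001], [-0.939, 0.343, 0.0], [-0.001, -0.0, -1.0]]
wrist_force: [0.2, -0.7, -2.2]
grip_width: 0.0178
grip_force: 60.0
T [-0.009  0.093  0.028] F [ 0.2 -0.7 -2.2] z 0.0938 yaw -110.03 t 20.275
```

```bash
for i in 1 2; do python3 -m jog '{"offset":[[0,0,0.001]],"turn":[0]}' >/dev/null; python3 t.py; done
```

```text
T [-0.022  0.063  0.004] F [ 0.3  0.6 -2.5] z 0.0927 yaw -110.04 t 20.4
T [-0.239  1.391  0.025] F [-3.2 -1.7  7.8] z 0.0917 yaw -110.03 t 20.525
```

Contact at z 0.0917, the same height as at the grasp, so the rim is on the wood. Releasing and backing off.

```bash
python3 -m jog '{"offset":[[0,0,0],[0,0,0],[0,0,0],[0,0,0]],"turn":[0,0,0,0]}' 0.06 >/dev/null; python3 t.py; python3 -m jog '{"offset":[[0,0,-0.02],[0,0,-0.06],[0,0,-0.11],[0,0,-0.16],[0,0,-0.16]],"turn":[0,0,0,0,0]}' && python3 - <<'E'
from h import *
from bench import robot,optics
p=optics.camera_params("wrist");im=optics.camera("wrist")[:,:,::-1].copy();t=optics.camera("top")[:,:,::-1].copy()
print(blobs(im,(0,150,60),(6,255,255))[0]);print([b for b in blobs(t,(0,150,60),(6,255,255))[0] if b[1][4]<4000])
h0=cv2.imread("pics/top0.png")
for g in (h0,t): print("pin",[b for b in blobs(g,(4,90,30),(13,220,140))[0] if 250<b[0][0]<350])
cv2.imwrite("pics/end.png",np.vstack([im[:300],t[100:300]])[:, :])
E
```

```text
T [0.01  0.055 0.004] F [-0.3 -0.9 -1. ] z 0.0914 yaw -110.04 t 21.025
time_s: 21.65
tool_pos: [0.5122, 0.2605, 0.2561]
eef_rot: [[-0.342, -0.94, 0.007], [-0.94, 0.342, 0.005], [-0.007, -0.004, -1.0]]
wrist_force: [-0.3, -0.0, -0.1]
grip_width: 0.06
grip_force: 0.0
[([317.5, 184.1], [309, 162, 19, 46, 796]), ([267.2, 224.0], [257, 190, 20, 74, 1258]), ([317.1, 230.7], [311, 226, 13, 10, 98])]
[([160.6, 141.6], [140, 131, 41, 23, 368]), ([143.2, 166.8], [142, 165, 4, 5, 15]), ([166.5, 172.5], [157, 166, 20, 14, 157])]
pin [([298.4, 186.0], [276, 163, 44, 53, 1124])]
pin [([298.2, 185.8], [276, 159, 44, 57, 1214])]
```

View pics/end.png

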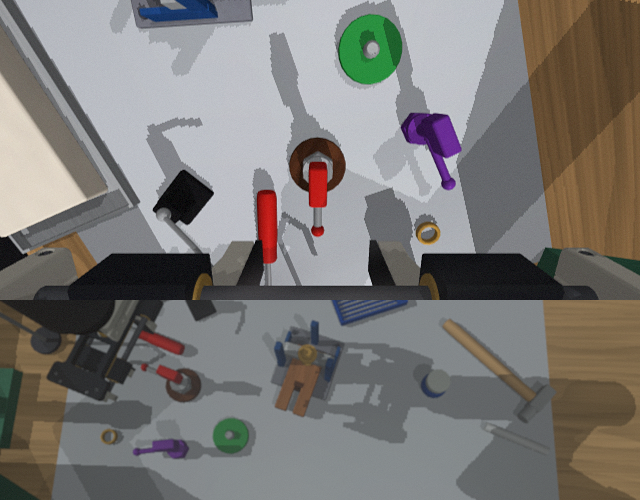

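The key stands over the post on the brown stand at (317,165), upright and released. The pin has not moved (its centroid agrees to 0.2 px), and the gripper is clear. The clockwise and counter-clockwise strokes together put the torque rise at about 0.16 N m. Handing in.

```bash
python3 -m jog '{"offset":[[0,0,0],[0,0,0]],"turn":[0,0]}' | head -2; python3 -c "
from bench import robot;print(robot.hand_in())"
```

```text
time_s: 22.0
tool_pos: [0.51, 0.259, 0.2502]
the job is handed in; nothing more can be done
None
```

The job is handed in at 22 s with no verdict returned: the screw is tightened to an estimated 0.16 N m above free running (target 0.17, clamp force not measured directly), the pin has not moved, and the key stands upright on its stand, released.

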